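# Clamp a box-section bar on the crowned jaw until the force tab pops

### The job

Lay the loose aluminium box-section bar across the crowned lower jaw of the bench clamp, under its screw foot, lined up with the clamp's open sides and balanced level at its middle, and let go of it. Then tighten the clamp's square-headed screw clockwise until the sprung force tab pops out of the clamp's side, and stop there: anything up to a further quarter turn is fine, much more crushes the bar. Do not press the bar down by hand so hard that the tab pops early, and leave the other things on the bench where they are.

Things in the scene. Friction and masses are not known exactly. Their poses are not given: they have to be found in the camera images.
- clamp: Dark steel C-frame bench clamp bolted down. Origin: under its base, on the vertical screw axis. Base plate x +-60, y -52 to +105, 16 mm thick; body 100 x 100 mm, 62 mm high; column x +-20, y +55 to +95; bridge x +-20, y -26 to +95, 138 to 165 mm high. Throat open to -y and both x ends: the bar goes in sideways from -y and lies along x, its ends sticking out.
- dome_top (a point): Apex of the smooth domed steel lower jaw, on the screw axis, 85 mm above the clamp's origin. The dome is part of a ball of 50 mm radius, about 84 mm across where it leaves the clamp body and 23 mm high. The jaw is sprung: it stays put up to about 12 N, then sinks about 1 mm per 3 N.
- spindle: Screw foot: flat round steel pad 26 mm across that does not turn, facing down over the dome. Origin: centre of its underside, at the start 31 to 34 mm above dome_top, so the 24 mm bar passes with 7 to 10 mm to spare. Goes down 2 mm for each radian of screw.
- screw (a joint): Angle of the screw (rad), grows as it is turned clockwise seen from above (tightening); range 0 to 10. It stays where it is left and takes about 0.15 to 0.25 N m to turn.
- screw_head (a point): Point on the screw axis in the square steel screw head above the bridge (28 mm across flats, 36 mm tall), 22 mm above its underside and 14 mm below its top. Its x and y axes are square to the flats; it turns and sinks with the screw. The head's underside is 18 to 21 mm above the bridge at the start, some 5 to 9 mm at the end.
- tab (a joint): How far the steel force tab stands out (m): 0 when retracted (its end 1 mm proud of the clamp body's -y face), 0.018 when popped. A catch holds it back (it may creep 2 mm first); it springs out all at once when the jaw has sunk about 3.5 mm, that is when the clamping force reaches about 22 N. It stays out once popped.
- tab_end (a point): Middle of the outer end of the force tab (30 mm wide along the clamp's x, 8 mm thick), 44 mm above the clamp's origin; moves to the clamp's -y by 18 mm when it pops.
- bar: Aluminium box-section bar, 200 mm long (x), 30 mm wide (y), 24 mm high (z), about 0.14 kg, lying flat on the bench. Origin: centre of its underside.
- spray_bottle: Bystander: white spray bottle, 68 mm across, 193 mm tall. Origin: centre of its underside.
- grease_tin: Bystander: dark tin, 70 mm across, 85 mm tall. Origin: centre of its underside.
- screwdriver: Bystander: screwdriver lying on the bench.
- tape_roll: Bystander: black roll of tape lying flat, 90 mm across, 24 mm high. Origin: centre of its underside.
There are look-alikes about, which are no part of the job. Several things have the shape of the bar; the one meant has the colours described above.

How it is judged:
By the outcome, as a careful person would: the job done as asked, in the order asked, and still so for the second after the job is handed in, with the robot touching nothing.
It also fails if it takes over 72 s, if anything falls off the work surface, if the arm or the gripper's body presses on something with over 40 N, if the wrist force passes 120 N, or if a joint passes its speed limit or range.

### The arm

A 6-joint arm with a two-finger parallel gripper is mounted at the origin on the work surface. World frame = base frame: x ahead of the robot, y to its left, z up, the work surface at z = 0. Lengths are in m, angles in rad, forces in N, time in s.
With the tool pointing down it reaches from about 0.3 to 0.95 m from the base axis. Payload 3.1 kg.
Tool frame: the origin (TCP) lies midway between the tips of the shut fingers; the grasp point (between the pads) lies 19 mm behind it; z points along the fingers, y is the line along which they close (so a half turn about z gives the same grasp; the last joint's range is limited). The gripper opens to 85 mm and grips with 20 to 120 N. Pads are 22 mm wide; open, the fingers measure 114 mm over their backs; the gripper's body (76 mm by 85 mm) begins 54 mm behind the grasp point. The pads swing forward as they close: fully open they stand 13 mm farther back than shut.
Start: joints at [1.253, 0.308, 1.634, -0, 1.2, -0.07], TCP at [0.153, 0.606, 0.231] pointing down, gripper open.
Joint ranges: [-3.06, 3.06], [-0.79, 1.96], [0.05, 2.63], [-1.19, 4.34], [0.05, 2.64], [-2.94, 2.94]. Speed limits (rad/s): [2.79, 2.79, 3.14, 3.14, 3.14, 3.14].

### API

Orientations are given as [roll, pitch, yaw] about the fixed x, y, z axes, in that order (R = Rz(yaw) Ry(pitch) Rx(roll)).
In Python, from workcell import * gives the robot as it stands. The module is installed in compiled form; this text tells all that it offers. Calls block until the motion is done:
- move_to(position, orientation): joint-space move of the TCP to a pose.
- move_linear(position, ori=None, v=0.15): straight line of the TCP; ori=None keeps the orientation; v is the mean speed in m/s.
- move_joints(angles): joint-space move.
- grip(opening, force=None): finger opening in m; force is the grip in N (None keeps the last); returns when the fingers have stopped.
- dwell(seconds).
- solve_ik(position, orientation): joint angles nearest the present ones, or None.
- grab_frame(name): name is "side" or "top" or "wrist"; returns the picture (480x640x3 uint8, blue, green, red); there is no depth.
- get_calibration(name): a dict with "K" (3x3 intrinsics, pixels), "R" (3x3) and "t" (3): a world point X has camera coordinates R X + t. Camera axes: x right, y down, z forward; pixel columns grow to the right and rows downward; lengths in m; the calibration is good to about 2 mm. A picture is of the moment at which its call begins: read the wrist's pose just before it. get_calibration takes no time and is no camera call; for the wrist camera it gives the pose at the moment of the call.
A pose or a line that the arm cannot do raises Unreachable and nothing moves.
- job_done(): hands the job in; it is judged then, once.
Readings, each from a call of its own:
- current_clock(): time.
- current_joint_positions(): joint angles.
- current_qd(): joint speeds.
- current_joint_torque(): joint torques, N m.
- current_ee_pos(): TCP position.
- current_tool_rot(): TCP orientation.
- current_ft_force(): force on the tool from outside, world axes, zero at the start.
- current_ft_torque(): the same for the moment, N m.
- current_gripper_width(): finger opening in m.
- current_gripper_force(): force on a finger pad.
Only numpy, scipy, OpenCV 4.12 (cv2) and the standard library are available. Lean on these libraries where they do the work, as an engineer would, in place of code of your own. Each camera call takes 0.05 s, during which the arm holds its last target. There are 200 camera calls.

## Working session

There is one attempt and no reset: what is moved stays moved. The work goes in short steps, each a Python script; the robot and the scene stay as the last script left them, time stands still between calls to the robot, and variables do not carry over. Pictures are saved under pics/ and viewed, at most 13 in all, crops included, and the job is handed in when it is done.

```bash
mkdir -p pics; python3 - <<'E'
from workcell import *
import cv2
for n in ("top","side","wrist"):
    c=get_calibration(n); print(n,c["K"].tolist(),c["R"].round(4).tolist(),c["t"].round(4).tolist())
    cv2.imwrite(f"pics/{n}0.png",grab_frame(n))
print(current_clock(),current_tool_rot())
E
```

```text
top [[499.94696339532516, 0.0, 327.80093178847363], [0.0, 499.94696339532516, 243.17436462959938], [0.0, 0.0, 1.0]] [[0.0256, -0.9995, -0.0192], [-0.9983, -0.0245, -0.0531], [0.0526, 0.0205, -0.9984]] [-0.019, 0.5093, 1.1079]
side [[484.0391883578132, 0.0, 316.0203951476082], [0.0, 484.0391883578132, 238.3571289702594], [0.0, 0.0, 1.0]] [[0.7304, -0.6828, -0.016], [-0.4214, -0.4321, -0.7973], [0.5375, 0.5891, -0.6033]] [-0.4019, 0.3343, 1.0075]
wrist [[332.0999197583303, 0.0, 325.43005500369736], [0.0, 332.0999197583303, 240.5904074338917], [0.0, 0.0, 1.0]] [[0.2433, 0.9699, -0.0023], [0.9186, -0.2297, 0.3216], [0.3114, -0.0804, -0.9469]] [-0.6228, -0.0428, 0.3808]
0.15 [-3.13975525e+00 -1.66746472e-04  2.89377880e+00]
```

View pics/top0.png

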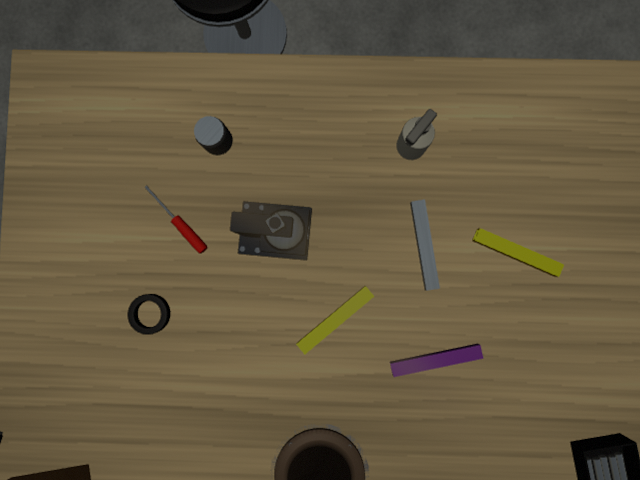

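View pics/side0.png

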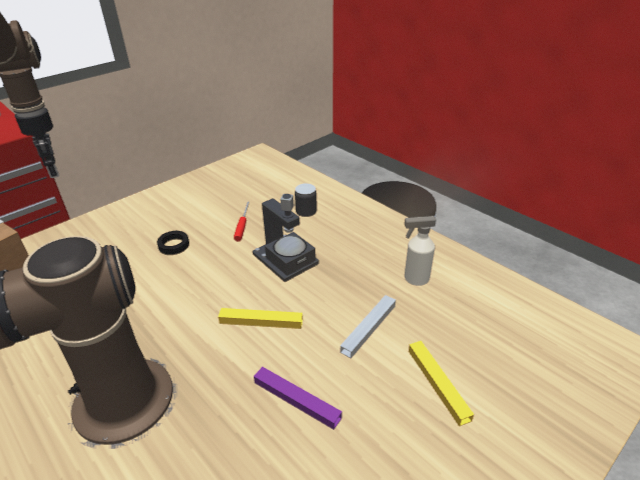

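Top view: the grey bar is at about (425,245), running roughly along world x. The clamp is at about (275,230), with its throat facing image right (world -y). The yellow and purple bars are decoys. Next I'll take close looks with the wrist camera.

```bash
cat > h.py <<'E'
from workcell import *
import numpy as np, cv2
def ray(c,uv,z):
    uv=np.atleast_2d(np.float64(uv)); d=np.c_[uv,np.ones(len(uv))]@np.linalg.inv(c["K"]).T@c["R"]
    C=-c["R"].T@c["t"]; s=(z-C[2])/d[:,2]; return (C+d*s[:,None])[:,:2]
def proj(c,X):
    p=(np.atleast_2d(X)@c["R"].T+c["t"])@c["K"].T; return p[:,:2]/p[:,2:]
def shot(n,f=None):
    c=get_calibration(n); im=grab_frame(n)
    if f: cv2.imwrite("pics/"+f,im)
    return c,im
E
python3 - <<'E'
from h import *
c=get_calibration("top")
print("bar",ray(c,[[418,201],[432,289]],.024).round(3).tolist()); print("head",ray(c,[[275,224]],.2).round(3))
b=ray(c,[[418,201],[432,289]],.024).mean(0); h=ray(c,[[275,224]],.2)[0]
move_to([h[0]-.02,h[1]-.07,.33],[np.pi,0,np.pi]); cc,im=shot("wrist","w1.png")
np.savez("w1.npz",**cc); print(current_joint_positions().round(2) if hasattr(current_joint_positions(),'round') else current_joint_positions())
move_to([b[0]-.02,b[1],.25],[np.pi,0,np.pi]); cc,im=shot("wrist","w2.png"); np.savez("w2.npz",**cc)
print(current_clock())
E
```

```text
bar [[0.608, -0.205], [0.414, -0.238]]
head [[0.533 0.09 ]]
[-0.04  0.01  1.78  0.    1.35 -1.62]
3.7167
```

View pics/w1.png

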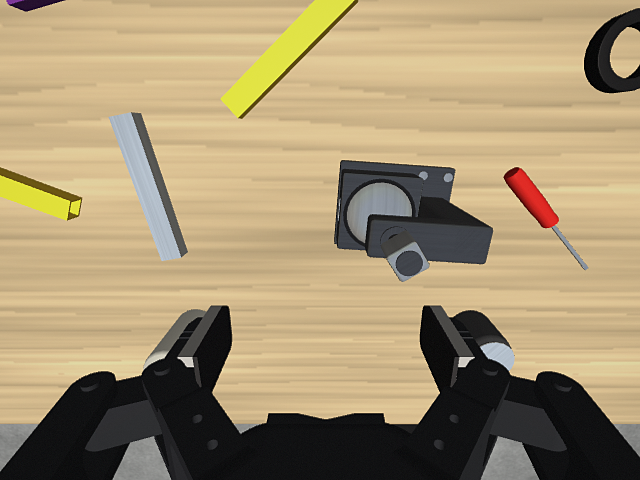

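View pics/w2.png

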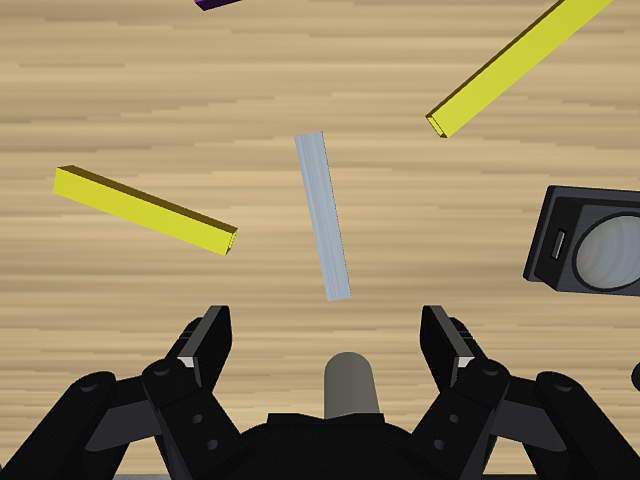

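w1 shows the clamp: base corners at about (342,160) and (455,168), the dome disc centred at about (380,213), and the head top at about (409,263). In w2 the bar's top face runs from (309,133) to (340,300), and the retracted tab is at (559,245). Next I'll enlarge the clamp.

```bash
python3 - <<'E'
from h import *
im=cv2.imread("pics/w1.png")[150:290,325:505]
im=cv2.resize(im,None,fx=4.4,fy=4.2,interpolation=cv2.INTER_CUBIC); cv2.imwrite("pics/w1c.png",cv2.convertScaleAbs(im,alpha=2,beta=10))
im=cv2.imread("pics/w2.png"); c=dict(np.load("w2.npz"))
hsv=cv2.cvtColor(im,cv2.COLOR_BGR2HSV); m=((hsv[...,0]>95)&(hsv[...,0]<125)&(hsv[...,2]>120)).astype(np.uint8)
m[:, :270]=0; m[:,380:]=0; m[320:]=0
ct=max(cv2.findContours(m,0,1)[0],key=cv2.contourArea)
w=ray(c,ct[:,0],.024).astype(np.float32); print(cv2.minAreaRect(w))
E
```

```text
((0.5120251774787903, -0.22248509526252747), (0.19951292872428894, 0.029576104134321213), 10.558603286743164)
```

View pics/w1c.png

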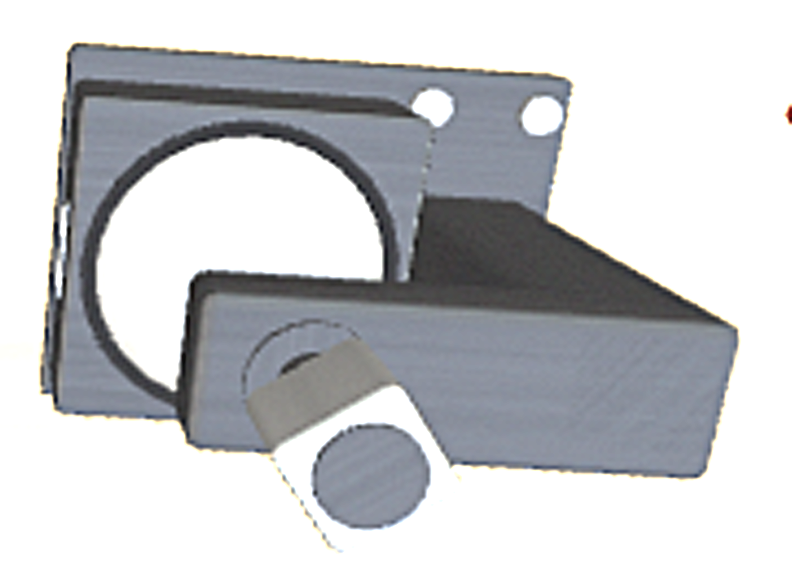

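```bash
python3 - <<'E'
from h import *
c=dict(np.load("w1.npz")); U=lambda p:np.float64(p)/[4.4,4.2]+[325,150]-.5+.5/4.3
im=cv2.imread("pics/w1.png")
# dome
hsv=cv2.cvtColor(im,cv2.COLOR_BGR2HSV)
g=im.max(2); m=(g>100).astype(np.uint8); k=np.zeros_like(m); k[165:262,344:418]=1
n,l=cv2.connectedComponents(m*k); L=l[205,365]; ct=max(cv2.findContours((l==L).astype(np.uint8),0,1)[0],key=cv2.contourArea)[:,0]
ct=ct[(ct[:,1]<213)|((ct[:,0]<362)&(ct[:,1]<240))]; w=ray(c,ct,.062)
s=np.linalg.lstsq(np.c_[2*w,np.ones(len(w))],(w**2).sum(1),rcond=None)[0]; print("dome",s[:2],np.sqrt(s[2]+s[:2]@s[:2]))
for name,pts,z in(("base-x edge, ymax",[[72,45],[570,78],[550,210]],.016),("bridge",[[197,293],[737,328],[705,476],[188,445]],.165),("body",[[78,95],[430,122],[58,410]],.062),("head c, corners",[[372,476],[397,385],[455,470],[272,448],[340,550]],.2205)):
    w=ray(c,U(pts),z); print(name,w.round(4).tolist())
    d=w[1]-w[0]; print("  yaw",np.degrees(np.arctan2(-d[0],d[1])),"len",np.hypot(*d), "mean",w.mean(0).round(4))
E
```

```text
dome [0.53416188 0.08789186] 0.040507155489423505
base-x edge, ymax [[0.4711, 0.0405], [0.481, 0.1937], [0.5241, 0.1929]]
  yaw -3.7027120870449424 len 0.15352164755898293 mean [0.4921 0.1424]
bridge [[0.5127, 0.0618], [0.5207, 0.1807], [0.5575, 0.1795], [0.5499, 0.0615]]
  yaw -3.8342771424112807 len 0.11913544717919773 mean [0.5352 0.1209]
body [[0.4811, 0.0403], [0.4886, 0.1387], [0.5785, 0.0362]]
  yaw -4.3600629398584605 len 0.09867369343173445 mean [0.5161 0.0717]
head c, corners [[0.5346, 0.0885], [0.5158, 0.0915], [0.5333, 0.1039], [0.5288, 0.0695], [0.5506, 0.0838]]
  yaw 80.98990951891001 len 0.019028936181111386 mean [0.5326 0.0874]
```

```bash
cat >> h.py <<'E'
A=np.array([.5343,.0881]); CY=np.radians(-3.8)
ux=lambda a:np.array([np.cos(a),np.sin(a)]); uy=lambda a:np.array([-np.sin(a),np.cos(a)])
OFF=.082
def P(x,y,z): return [*(A+ux(CY)*x+uy(CY)*y),z]   # clamp frame -> world
def down(y): return [np.pi,0,y]
E
python3 - <<'E'
from h import *
a=np.radians(10.56); b=np.array([.5120,-.2225])-OFF*ux(a)
print(current_ft_force())
move_to([*b,.06],down(np.pi+a)); move_linear([*b,.004],v=.1)
print("down",current_ft_force(),current_ee_pos())
grip(.0,110); print(current_gripper_width(),current_gripper_force())
move_linear([*b,.16],v=.12); print("lift",current_ft_force(),current_ft_torque())
move_to(P(-OFF,-.15,.13),down(np.pi+CY)); move_linear(P(-OFF,-.15,.094))
shot("side","s1.png"); shot("wrist","w3.png"); print(current_ee_pos(),current_ft_force(),current_ft_torque(),current_clock(),current_gripper_width())
im=cv2.imread("pics/s1.png")[170:340,190:400]; cv2.imwrite("pics/s1c.png",cv2.resize(im,None,fx=3.5,fy=3.5,interpolation=cv2.INTER_CUBIC))
E
```

```text
[ 0.91727537 -0.63681543  0.4832902 ]
down [-0.65029893  0.35723813 -0.18768264] [ 0.43209888 -0.23791069  0.00451177]
0.027611062570438254 109.32192295789719
lift [-0.25676333 -0.37191587 -3.05279865] [-0.00925895  0.09860378 -0.00543506]
[ 0.44363877 -0.05710538  0.09491756] [ 0.39822699  0.03157771 -1.05960647] [-0.0249253   0.11769513  0.02295567] 8.5083 0.02763225908612117
```

View pics/s1c.png

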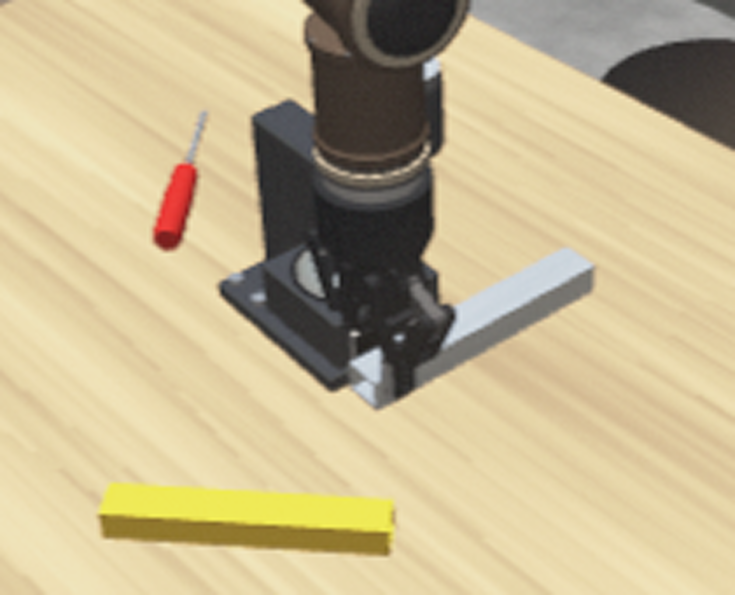

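The bar is held and looks roughly level. I'll check the droop numerically from its corners: far end (594,268)/(593,290), near bottom (380,408) in the crop.

```bash
python3 - <<'E'
from h import *
c=get_calibration("side"); p=np.array(current_ee_pos()); m=p[:2]+OFF*ux(CY); z0=p[2]-.0045
for n,x,y,z,o in(("far top",.1,-.015,.024,(594,268)),("far bot",.1,-.015,0,(593,290)),("far top+y",.1,.015,.024,(570,248)),("near bot",-.1,-.015,0,(380,408)),("near top",-.1,-.015,.024,(380,372))):
    X=[*(m+x*ux(CY)+y*uy(CY)),z0+z]; print(n,proj(c,X)[0].round(1),(np.array(o)/3.5+[190,170]-.36).round(1))
E
```

```text
far top [359.4 244.8] [359.4 246.2]
far bot [359.  252.2] [359.1 252.5]
far top+y [351.3 239.4] [352.5 240.5]
near bot [297.  286.7] [298.2 286.2]
near top [296.6 279.1] [298.2 275.9]
```

```bash
python3 - <<'E'
from h import *
move_linear(P(-OFF,-.15,.0920)); f0=np.array(current_ft_force())
for y in(-.07,-.035,-.015,0):
    move_linear(P(-OFF,y,.0920),v=.1); f=np.array(current_ft_force())-f0; print(y,f.round(2),current_ee_pos()[2])
    if np.abs(f).max()>6: print("STOP"); break
else:
    dwell(.2); F=[current_ft_force()]; t0=np.array(current_ft_torque()); f0=np.array(F).mean(0)
    for z in np.arange(.0912,.084,-.0008):
        move_linear(P(-OFF,0,z),v=.02); f=np.array(current_ft_force())-f0; t=np.array(current_ft_torque())-t0
        print(round(z,4),f.round(2),t.round(3),np.round(current_ee_pos(),4))
        if f[2]>2.5: break
print(current_clock())
E
```

```text
-0.07 [-0.18 -0.28  0.96] 0.09198692189736626
-0.035 [0.02 0.31 0.27] 0.09195975089660868
-0.015 [ 0.41 -0.03 -0.01] 0.09197787355599966
0 [ 1.35 -0.47 -0.24] 0.09198422223569176
0.0912 [ 0.37  0.06 -0.09] [-0.084  0.074  0.033] [0.4524 0.0933 0.0911]
0.0904 [ 0.33 -0.83  0.33] [-0.09   0.028  0.039] [0.4524 0.0935 0.0904]
0.0896 [-0.89  0.19  1.76] [-0.095  0.037 -0.01 ] [0.4526 0.0935 0.0898]
0.0888 [-2.8   0.85  5.19] [-0.094  0.018 -0.042] [0.4526 0.0936 0.0892]
12.0583
```

```bash
python3 - <<'E'
from h import *
move_linear(P(-OFF,0,.0896),v=.02); grip(.05); dwell(.3)
print(current_ft_force())
p=np.array(current_ee_pos()); move_linear([p[0],p[1],.17],v=.15)
move_linear(P(-.17,0,.25),v=.25); 
c,im=shot("wrist","w4.png"); np.savez("w4.npz",**c); c,im2=shot("side","s2.png"); print(current_clock())
a=cv2.resize(im2[180:300,230:390],None,fx=4,fy=4,interpolation=cv2.INTER_CUBIC)
cv2.imwrite("pics/s2c.png",a)
E
```

```text
[-0.14633112 -1.16528663 -0.36898122]
14.3583
```

View pics/w4.png

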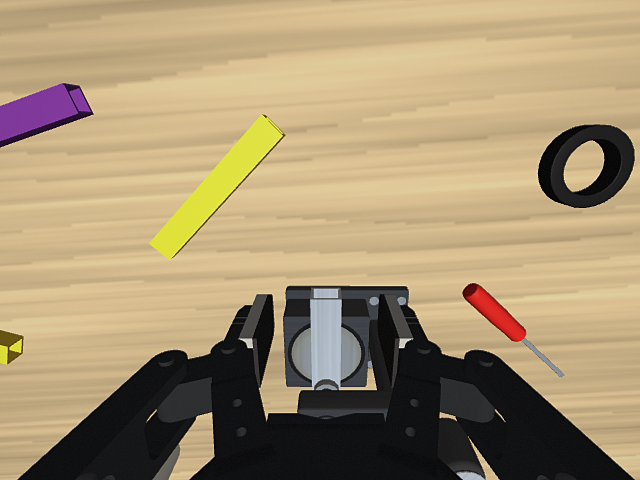

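View pics/s2c.png

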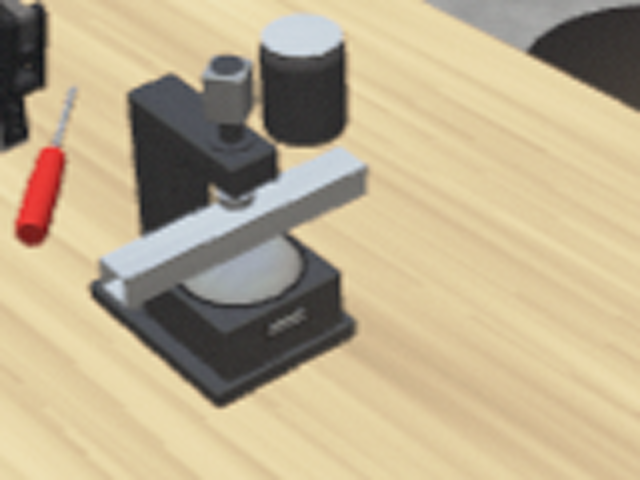

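The bar rests on the dome, but its near end looks low (near corners (127,277)/(127,305), far (367,168)/(365,190) in the crop). I'll fit its pose from these corners in the side view.

```bash
python3 - <<'E'
from h import *
from scipy.optimize import least_squares
c=get_calibration("side")
L=np.array([[-.1,.015,.024],[-.1,-.015,.024],[-.1,-.015,0],[.1,-.015,.024],[.1,-.015,0],[.1,.015,.024]])
o=np.array([[100,265],[127,279],[127,305],[367,170],[365,190],[340,148]])/4+[230,180]-.37
def M(q): # x,y,yaw,pitch(up +),z
    x,y,yw,p,z=q; X=np.c_[L[:,0]*np.cos(p)-L[:,2]*np.sin(p),L[:,1],L[:,0]*np.sin(p)+L[:,2]*np.cos(p)]
    return np.c_[(A+[x,y])+X[:,:1]*ux(CY+yw)+X[:,1:2]*uy(CY+yw),X[:,2]+z]
print((proj(c,M([0,0,0,0,.085]))-o).round(1).tolist())
r=least_squares(lambda q:np.r_[(proj(c,M(q))-o).ravel(),(q[0]/.003),(q[1]/.003),(q[4]-.085)/.002],[0,0,0,0,.085]); q=r.x
print(q[:2]*1000,np.degrees(q[2:4]),q[4],r.fun.round(1))
# wrist view: bar near end top corners
im=cv2.imread("pics/w4.png")[270:400,270:430]; cv2.imwrite("pics/w4c.png",cv2.resize(im,None,fx=4.5,fy=4.5,interpolation=cv2.INTER_CUBIC))
E
```

```text
[[-1.2, -1.1], [-1.4, 0.9], [-0.6, 1.8], [-0.5, -1.4], [0.1, 0.7], [-0.6, -0.6]]
[ 1.1139611  -0.85053564] [ 0.97960436 -1.46538919] 0.08485625626435811 [-0.3 -1.6 -0.2  0.3  0.3  1.3 -0.1 -1.   0.3  1.2 -0.4 -0.2  0.4 -0.3
 -0.1]
```

View pics/w4c.png

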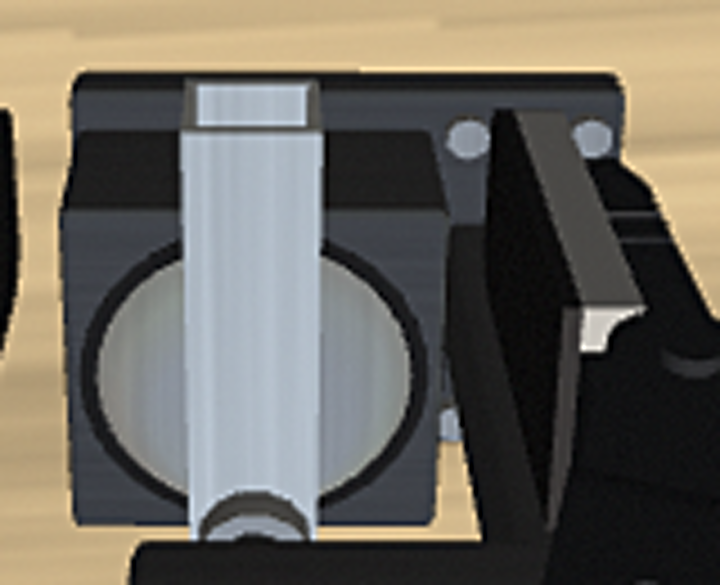

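```bash
python3 - <<'E'
from h import *
from scipy.spatial.transform import Rotation as Ro
def ori(t): # tool z tilted t below horizontal towards clamp +y, tool x up
    z=np.r_[uy(CY)*np.cos(t),-np.sin(t)]; x=np.r_[uy(CY)*np.sin(t),np.cos(t)]; y=np.cross(z,x)
    return Ro.from_matrix(np.c_[x,y,z]).as_euler("xyz")
ok=None
print(np.round(current_joint_positions(),2))
for t in np.radians([0,15,30,40,50]):
    for y in(-.16,-.2,-.13):
        C=np.array([-.0,y,.12+ .1*np.sin(t)]); q=solve_ik(P(*C),ori(t))
        print(round(np.degrees(t)),y,None if q is None else np.round(q,2))
E
```

```text
[ 0.15 -0.22  2.15 -0.    1.21 -1.35]
0 -0.16 [-0.73  0.96  1.64  0.98  1.89 -1.13]
0 -0.2 [-0.77  0.98  1.58  0.95  1.93 -1.11]
0 -0.13 [-0.69  0.95  1.68  1.01  1.86 -1.14]
15 -0.16 [-0.71  0.76  1.72  0.9   1.73 -1.05]
15 -0.2 [-0.76  0.79  1.66  0.86  1.77 -1.04]
15 -0.13 [-0.67  0.74  1.76  0.93  1.7  -1.05]
30 -0.16 [-0.67  0.57  1.77  0.79  1.58 -0.94]
30 -0.2 [-0.72  0.6   1.72  0.76  1.62 -0.95]
30 -0.13 [-0.63  0.54  1.81  0.82  1.54 -0.93]
40 -0.16 [-0.63  0.45  1.8   0.71  1.48 -0.85]
40 -0.2 [-0.68  0.48  1.75  0.68  1.52 -0.87]
40 -0.13 [-0.58  0.43  1.84  0.74  1.45 -0.83]
50 -0.16 [-0.57  0.35  1.82  0.61  1.39 -0.75]
50 -0.2 [-0.63  0.38  1.78  0.58  1.43 -0.78]
50 -0.13 [-0.52  0.33  1.85  0.63  1.36 -0.72]<sys>:0: UserWarning: Gimbal lock detected. Setting third angle to zero since it is not possible to uniquely determine all angles.
```

```bash
cat >> h.py <<'E'
from scipy.spatial.transform import Rotation as Ro
def ori(t):
    z=np.r_[uy(CY)*np.cos(t),-np.sin(t)]; x=np.r_[uy(CY)*np.sin(t),np.cos(t)]; y=np.cross(z,x)
    return Ro.from_matrix(np.c_[x,y,z]).as_euler("xyz")
def look(n):
    move_to(P(0,-.18,.14),ori(.14)); c,im=shot("wrist",n+".png"); np.savez(n+".npz",**c); return c,im
E
python3 - <<'E'
from h import *
move_to(P(-.15,-.2,.28),down(np.pi+CY)); look("w5"); print(current_clock())
E
```

```text
16.3583
```

View pics/w5.png

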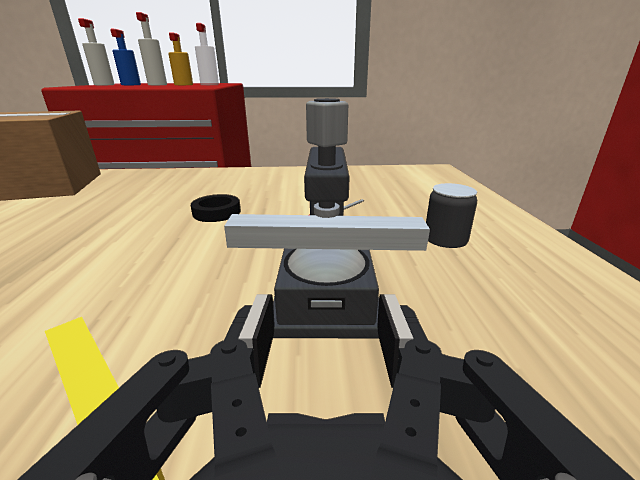

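The bar spans columns 225–429, and the foot and bridge are centred at about 327, so it is centred on the screw axis. Its underside runs from about (226,247) to (428,250), a small tilt. I'll fit these edges.

```bash
cat >> h.py <<'E'
def tilt(c,im):
    g=cv2.GaussianBlur(im,(3,3),0).astype(float).sum(2)
    ctr=proj(c,P(0,-.015,.097))[0]; u0=proj(c,P(-.1,-.015,.097))[0,0]; u1=proj(c,P(.1,-.015,.097))[0,0]
    # front-face ends from blueness vs wood
    hsv=cv2.cvtColor(im,cv2.COLOR_BGR2HSV); v=int(ctr[1])
    row=(im[v-3:v+4,:,0].astype(int)-im[v-3:v+4,:,2]).mean(0)
    # underside: front face bottom edge = strongest bright->dark/wood change in colour; use blueness of pixels
    bl=(im[...,0].astype(int)-im[...,2]); g1=g/3
    out=[]
    for x,s in((-.085,0),(-.07,0),(.07,0),(.085,0)):
        u=int(round(proj(c,P(x,-.015,.097))[0,0])); col=bl[v-30:v+25,u-3:u+4].mean(1); m=col>-10
        e=np.where(m)[0]; k=e.max(); f=(col[k]+10)/(col[k]-col[k+1]); j=e[e>0].min()
        out.append((u,v-30+k+f, v-30+j))
    o=np.array(out); k=np.where(row[150:]>-10)[0]+150; k=k[(k>u0-15)&(k<u1+15)]
    sl=np.degrees(np.arctan(np.polyfit(o[:,0],o[:,1],1)[0]))
    pl=proj(c,[P(-.085,-.015,.085),P(.085,-.015,.085)]); 
    print("ends",k.min(),k.max(),"pred",u0,u1,"bottom slope deg",sl,"level pred",np.degrees(np.arctan2(*(pl[1]-pl[0])[::-1])),o.round(2).tolist(),pl.round(1).tolist())
E
python3 - <<'E'
from h import *
c=dict(np.load("w5.npz")); im=cv2.imread("pics/w5.png"); tilt(c,im)
# foot & dome & bridge references
g=im.max(2).astype(int)
print(proj(c,[P(-.02,-.026,.15),P(.02,-.026,.15),P(-.05,-.05,.05),P(.05,-.05,.05)]).round(1).tolist())
for v in(182,190): r=g[v,295:360]; print(v,(np.where(r<75)[0]+295)[[0,-1]])
for v in(300,310,318): r=im[v,260:395].max(1); print(v,(np.where(r<90)[0]+260)[[0,-1]])
v=210; print(g[v,305:350].tolist())
E
```

```text
ends 226 442 pred 225.71364223908392 427.9028877314902 bottom slope deg 0.742589926622364 level pred 0.20549597702176756 [[241.0, 247.2, 214.0], [256.0, 247.22, 215.0], [398.0, 249.22, 217.0], [413.0, 249.3, 217.0]] [[242.2, 248.1], [411.3, 248.7]]
[[304.4, 189.6], [349.4, 189.8], [274.4, 297.6], [378.7, 298.0]]
182 [304 348]
190 [305 348]
300 [266 385]
310 [262 389]
318 [260 391]
[237, 238, 237, 241, 255, 12, 34, 39, 39, 79, 76, 78, 79, 80, 87, 93, 121, 126, 130, 134, 156, 154, 152, 156, 155, 130, 106, 100, 92, 87, 84, 75, 75, 77, 56, 38, 37, 32, 87, 252, 239, 234, 228, 223, 220]
```

The tilt is about 0.5° and the bar is centred to within a millimetre. That's good, so next is the screw, starting with its head angle from w1.

```bash
cat >> h.py <<'E'
def tabdiff(tag=None):
    c,im=shot("side",tag); u,v=proj(c,P(0,-.062,.044))[0].astype(int)
    return im[v-12:v+13,u-14:u+15].astype(float),(u,v)
E
python3 - <<'E'
from h import *
c=dict(np.load("w1.npz")); im=cv2.imread("pics/w1.png"); r=im[235:290,380:435]; hsv=cv2.cvtColor(r,cv2.COLOR_BGR2HSV)
m=((hsv[...,1]<55)&(hsv[...,2]>115)).astype(np.uint8); m=cv2.morphologyEx(m,2,np.ones((2,2),np.uint8))
ct=max(cv2.findContours(m,0,1)[0],key=cv2.contourArea)[:,0]+[380,235]
rc=cv2.minAreaRect(ray(c,ct,.2205).astype(np.float32)); print(rc)
a=np.radians(rc[2]%90); a=a if abs(np.degrees(a)-33)<8 else np.radians(33); psi=a+np.pi
T,_=tabdiff(); np.save("tab0.npy",T)
move_to(P(-.05,-.12,.33),down(np.pi)); grip(.085)
move_to(P(0,0,.29),down(psi)); 
f0=np.array(current_ft_force()); move_linear(P(0,0,.188),v=.12); print(np.array(current_ft_force())-f0)
grip(0,80); print(current_gripper_width(),current_ft_force(),current_ft_torque(),np.round(current_joint_positions(),2))
d,uv=tabdiff("s3.png"); print("tabdiff",np.abs(d-T).mean(),np.abs(d-T).max(),uv,current_clock(),psi)
im=cv2.imread("pics/s3.png")[170:300,220:380]; cv2.imwrite("pics/s3c.png",cv2.resize(im,None,fx=4,fy=4))
np.save("psi.npy",psi)
E
```

```text
((0.5347108244895935, 0.0885506272315979), (0.02714754268527031, 0.02669372409582138), 32.76822280883789)
[-0.15366064  1.51772006 -0.47101701]
0.0271232790802942 [-1.46073686  0.01407186  2.73486531] [ 0.03891581  0.13054958 -0.01717892] [ 0.08  0.19  1.87  0.    1.08 -2.06]
tabdiff 5.4960919540229884 17.0 (np.int64(303), np.int64(262)) 20.0333 3.713506031631119
```

View pics/s3c.png

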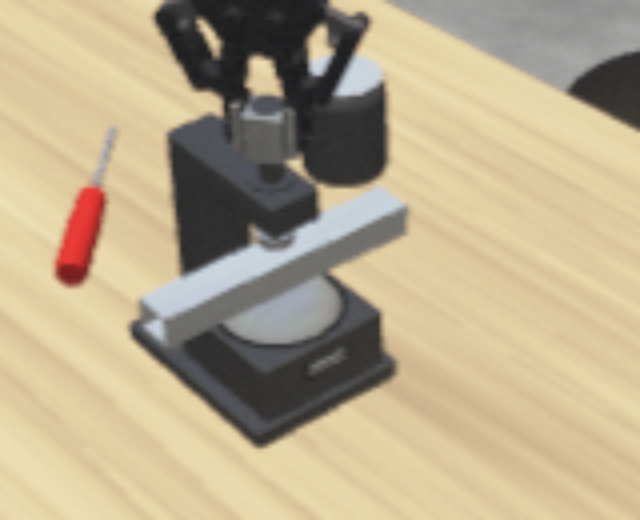

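The head is gripped squarely, and the tab slot is in clear view at about (301,260) in the full side frame. Now turn.

```bash
cat >> h.py <<'E'
def turn(psi,z): # one small turn step
    q=solve_ik(P(0,0,z),down(psi)); move_joints(q)
def report(th,T):
    d,_=tabdiff(); d=np.abs(d-T); print(round(th,2),"t",round(current_clock(),2),"tab",d.mean().round(1),d.max(),"tz",np.round(current_ft_torque()[2],3),"F",np.round(current_ft_force(),1),flush=True); return d
E
python3 - <<'E'
from h import *
psi=float(np.load("psi.npy")); T=np.load("tab0.npy"); th=0
for s in(.5,.7,.7,.7,.7):
    th+=s; turn(psi-th,.188-.002*th); d=report(th,T)
    if np.abs(np.array(current_ft_force())).max()>25 or d.mean()>12: print("STOP"); break
print(np.round(current_joint_positions(),2),current_gripper_width()); shot("side","s4.png")
E
```

```text
0.5 t 20.63 tab 5.5 16.0 tz -0.182 F [-2.5  1.   5.8]
1.2 t 21.39 tab 6.1 17.0 tz -0.212 F [-1.4  2.9  5.9]
1.9 t 22.15 tab 5.6 16.0 tz -0.18 F [-1.3  4.6  5.7]
2.6 t 22.91 tab 5.4 16.0 tz -0.121 F [1.  5.1 5.4]
3.3 t 23.67 tab 5.4 15.0 tz -0.193 F [1.6 4.2 4.9]
[0.08 0.2  1.87 0.   1.06 1.24] 0.02695538041059906
```

```bash
python3 - <<'E'
from h import *
psi=float(np.load("psi.npy")); T=np.load("tab0.npy"); th=3.3; pop=False
while th<4.75 and not pop:
    th+=.24; turn(psi-th,.188-.002*th); d=report(th,T); pop=d.mean()>10 or d.max()>60
    if np.abs(np.array(current_ft_force())).max()>30: print("STOP"); break
if not pop:
    z=.188-.002*th; grip(.07); psi+=np.pi; turn(psi-th,z); grip(0,80); report(th,T); print(current_gripper_width())
np.save("st.npy",[psi,th]); print(pop,np.round(current_joint_positions(),2)); shot("side","s5.png")
E
```

```text
3.54 t 24.11 tab 5.5 16.0 tz -0.126 F [1.7 5.5 3.5]
3.78 t 24.5 tab 5.6 16.0 tz -0.142 F [2.3 4.4 4.4]
4.02 t 24.89 tab 5.7 16.0 tz -0.143 F [3.  3.7 4.4]
4.26 t 25.28 tab 5.9 16.0 tz -0.179 F [4.5 4.1 5.2]
4.5 t 25.68 tab 5.9 23.0 tz -0.112 F [2.3 4.1 4.6]
4.74 t 26.07 tab 6.0 47.0 tz -0.089 F [2.8 3.7 5.1]
4.98 t 26.46 tab 5.9 51.0 tz -0.162 F [1.9 3.1 5.3]
4.98 t 30.1 tab 6.0 50.0 tz 0.06 F [1.3 0.7 0.3]
0.026899153994873932
False [ 0.08  0.21  1.88  0.    1.06 -0.22]
```

```bash
python3 - <<'E'
from h import *
psi,th=np.load("st.npy"); T=np.load("tab0.npy"); pop=False
while th<7.2 and not pop:
    th+=.2; turn(psi-th,.188-.002*th); d=report(th,T); pop=d.mean()>8
    if np.abs(np.array(current_ft_force())).max()>30: print("STOP"); break
np.save("st.npy",[psi,th]); print(pop,np.round(current_joint_positions(),2)); shot("side","s6.png")
im=cv2.imread("pics/s6.png")[170:300,220:380]; cv2.imwrite("pics/s6c.png",cv2.resize(im,None,fx=4,fy=4))
E
```

```text
5.18 t 30.51 tab 6.0 49.0 tz -0.095 F [3.  2.  0.8]
5.38 t 30.87 tab 6.2 49.0 tz -0.006 F [2.2 2.8 1.4]
5.58 t 31.23 tab 6.2 59.0 tz -0.102 F [2.7 1.7 2.9]
5.78 t 31.58 tab 6.8 60.0 tz -0.062 F [2.3 2.8 3.4]
5.98 t 31.94 tab 13.5 133.0 tz 0.014 F [3.1 3.2 4.2]
True [0.08 0.21 1.88 0.   1.05 0.77]
```

View pics/s6c.png

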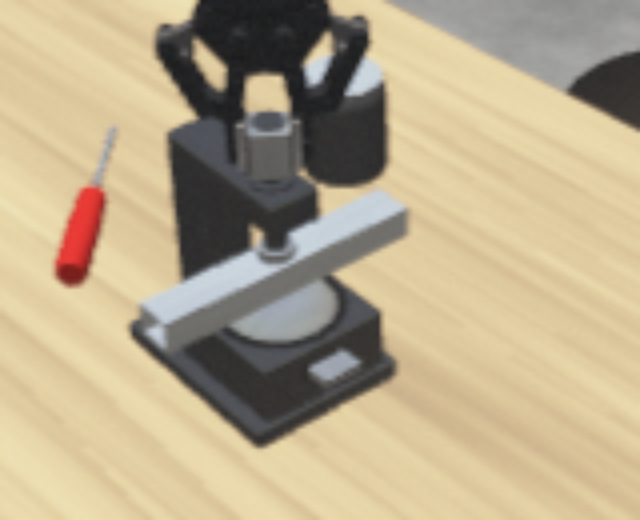

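The tab is out (bright plate at about (335,363) in the crop) and the bar is clamped level. Now release, retreat and hand in.

```bash
python3 - <<'E'
from h import *
grip(.07); p=np.array(current_ee_pos()); move_linear([p[0],p[1],.30],v=.12); dwell(.3)
T=np.load("tab0.npy"); d=report(0,T); print(current_clock())
job_done()
E
```

```text
0 t 34.01 tab 14.6 131.0 tz -0.026 F [ 0.9 -0.9 -0.4]
34.0083
the job is handed in; nothing more can be done
```

The bar is clamped across the jaw, centred and level to about 0.5° when I let go of it; I stopped the screw within about 0.2 rad of the tab popping and handed the job in at 34 s with the arm clear.

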